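# Park the slide magazines by length

### The job

Line up the four grey slide magazines on the row of cork pads in order of length, the shortest on the pad next to the brass roller and the longest on the pad next to the cream slide box. Each stands slots up in the middle of its own pad, lengthways along it; keep the magazines upright throughout so that no slide falls out, and do not shift the roller or the slide box.

Things in the scene. Friction and masses are not known exactly. Their poses are not given: they have to be found in the camera images.
- magazine_48: The shortest of four loose grey plastic slide magazines (open trays filled with a comb of white slide mounts, alike but for length): 48 mm long, 38 mm wide, 36 mm high, flat parallel long sides, 43 g give or take a third. It starts lying on the counter, slots up. Origin: centre of its underside; x along its length, y across its width, z up. Either end may come first.
- magazine_70: The second shortest of four loose grey plastic slide magazines (open trays filled with a comb of white slide mounts, alike but for length): 70 mm long, 38 mm wide, 36 mm high, flat parallel long sides, 63 g give or take a third. It starts lying on the counter, slots up. Origin: centre of its underside; x along its length, y across its width, z up. Either end may come first.
- magazine_92: The second longest of four loose grey plastic slide magazines (open trays filled with a comb of white slide mounts, alike but for length): 92 mm long, 38 mm wide, 36 mm high, flat parallel long sides, 83 g give or take a third. It starts lying on the counter, slots up. Origin: centre of its underside; x along its length, y across its width, z up. Either end may come first.
- magazine_116: The longest of four loose grey plastic slide magazines (open trays filled with a comb of white slide mounts, alike but for length): 116 mm long, 38 mm wide, 36 mm high, flat parallel long sides, 104 g give or take a third. It starts lying on the counter, slots up. Origin: centre of its underside; x along its length, y across its width, z up. Either end may come first.
- pad_a: One of four alike fixed cork pads, 124 x 56 mm, top 10 mm above the counter, in a straight row, 90 mm between centres, on a thin board with a 22 mm high aluminium rail along its far edge, 75 mm beyond the pads' centres. Names are dealt at random along the row. Origin: centre of its underside, 4 mm below its top; x along its length (roughly away from the robot), y along the row, z up.
- pad_b: One of four alike fixed cork pads, 124 x 56 mm, top 10 mm above the counter, in a straight row, 90 mm between centres, on a thin board with a 22 mm high aluminium rail along its far edge, 75 mm beyond the pads' centres. Names are dealt at random along the row. Origin: centre of its underside, 4 mm below its top; x along its length (roughly away from the robot), y along the row, z up.
- pad_c: One of four alike fixed cork pads, 124 x 56 mm, top 10 mm above the counter, in a straight row, 90 mm between centres, on a thin board with a 22 mm high aluminium rail along its far edge, 75 mm beyond the pads' centres. Names are dealt at random along the row. Origin: centre of its underside, 4 mm below its top; x along its length (roughly away from the robot), y along the row, z up.
- pad_d: One of four alike fixed cork pads, 124 x 56 mm, top 10 mm above the counter, in a straight row, 90 mm between centres, on a thin board with a 22 mm high aluminium rail along its far edge, 75 mm beyond the pads' centres. Names are dealt at random along the row. Origin: centre of its underside, 4 mm below its top; x along its length (roughly away from the robot), y along the row, z up.
- roller: Brass film cleaning roller (36 mm thick) in a dark steel stand, 100 mm long (x), 56 mm wide, 53 mm high, loose, 0.8 kg. It stands in line with the row of pads at either end, about 135 mm from the centre of the end pad, and marks where the row begins. Origin: centre of its underside; z up.
- slide_box: Closed cream plastic slide box with a small sliding door on top, 80 mm (x) by 90 mm (y), 63 mm high, loose, 0.7 kg. It stands at the other end of the row of pads from the roller, about 135 mm from the centre of the end pad there. Origin: centre of its underside; z up.

How it is judged:
By the outcome, as a careful person would: the job done as asked, in the order asked, and still so for the second after the job is handed in, with the robot touching nothing.
It also fails if it takes over 112 s, if anything falls off the work surface, if the arm or the gripper's body presses on something with over 40 N, if the wrist force passes 120 N, or if a joint passes its speed limit or range.

### The arm

A 6-joint arm with a two-finger parallel gripper is mounted at the origin on the work surface. World frame = base frame: x ahead of the robot, y to its left, z up, the work surface at z = 0. Lengths are in m, angles in rad, forces in N, time in s.
With the tool pointing down it reaches from about 0.325 to 1 m from the base axis. Payload 5.1 kg.
Tool frame: the origin (TCP) lies on the centre line of the jaws, within the pads' length; the fingertips stand 19 mm ahead of it and the grasp point (between the pads) is the TCP (ctrl.tip_reach is the distance from the TCP to the fingertips, in m); z points along the fingers, y is the line along which they close (so a half turn about z gives the same grasp; the last joint's range is limited). The gripper opens to 85 mm and grips with 20 to 120 N. Pads are 22 mm wide; open, the fingers measure 114 mm over their backs; the gripper's body (76 mm by 85 mm) begins 54 mm behind the grasp point. The pads swing forward as they close: fully open they stand 13 mm farther back than shut.
Start: joints at [-1.334, 0.124, 1.65, -0, 1.367, -0.083], TCP at [0.204, -0.617, 0.25] pointing down, gripper open.
Joint ranges: [-2.61, 2.61], [-1.02, 2.33], [0.03, 2.71], [-1.35, 4.49], [0.32, 2.68], [-2.91, 2.91]. Speed limits (rad/s): [2.57, 2.57, 3.14, 3.14, 3.14, 3.14].

### API

Orientations are given as [roll, pitch, yaw] about the fixed x, y, z axes, in that order (R = Rz(yaw) Ry(pitch) Rx(roll)).
In Python, from station import ctrl, ticket, read_camera gives the robot as it stands (ctrl), with the cameras as plain functions and the job (ticket).
- The arm moves only by the tool advance, called as a command line: name --argument value ..., lists and objects as JSON in quotes. Schema: {"type":"object","properties":{"rows":{"type":"array","items":{"type":"array","items":{"type":"array","items":{"type":"number"},"minItems":7,"maxItems":7},"minItems":1,"maxItems":20},"minItems":1,"maxItems":1},"force":{"type":"number"},"only":{"type":"string"},"quiet":{"type":"boolean"},"lines":{"type":"string"}},"required":["rows"],"additionalProperties":false}. rows is a list that holds a single list of rows (three levels of brackets), with 1 to 20 rows, each of 7 numbers: a rotation vector rx, ry, rz in rad, then dx, dy, dz in m, then the opening from 0.0 (shut) to 1.0 (fully open); each row is the pose to reach, as a shift and turn from the pose commanded when the call began, along the tool's axes at that moment; what a row does not reach only later rows make up. A row lasts 1/8 s, in which the tool goes at most 0.0625 m and 0.188 rad, less where a joint would pass 70% of its speed; a pose out of reach is approached as far as the arm can. The fingers move at their own pace and stop on an object; force is the grip in N (left out, the last holds). Time passes only in rows, so rows that do not move let the fingers close. The tool returns the time, the measured TCP pose, the force, the opening and the grip force at its end. only (a regular expression) keeps the lines of the reply that match it, lines (a string "A,B") keeps lines A to B, and quiet returns only ok. Input that does not fit is refused with a message, and nothing moves.
- ctrl.get_obs(): the state, without advancing time (a new reading comes with each control period).
- read_camera(name): name is "scene" or "top" or "wrist"; returns a dict with "pixels" (420x560x3 uint8, red, green, blue), "mtx" (3x3 intrinsics, pixels), "T" (4x4, takes a point from camera to world coordinates). Camera axes: x right, y up, looking along -z (the intrinsics and any distortion apply to the point x, -y, -z); pixel columns grow to the right and rows downward; lengths in m; the calibration is good to about 2 mm. A picture is of the moment at which its call begins. There is no depth.
- ticket.hand_in(): hands the job in; it is judged then, once.
The state is a dict: "clock": time; "joint_pos": joint angles; "qvel": joint speeds; "effort": joint torques, N m; "position": TCP position; "ee_rot": TCP orientation; "ft_force": force on the tool from outside, world axes, zero at the start; "ft_torque": the same for the moment, N m; "grip_width": opening from 0.0 (shut) to 1.0 (fully open); "gripper_force": force on a finger pad.
Only numpy, scipy, OpenCV 4.12 (cv2) and the standard library are available. Lean on these libraries where they do the work, as an engineer would, in place of code of your own. Each camera call takes 0.05 s, during which the arm holds its last target. There are 200 camera calls.

## Working session

There is one attempt and no reset: what is moved stays moved. The work goes in short steps, Python scripts to look and compute and a tool call to move; the robot and the scene stay as the last step left them, time stands still between calls to the robot, and variables do not carry over. Pictures are saved under pics/ and viewed, at most 14 in all, crops included, and the job is handed in when it is done.

```bash
ls; mkdir -p pics
```

Run:
```python
from station import ctrl, ticket, read_camera
import cv2
for n in ("top","scene"):
    c=read_camera(n); cv2.imwrite(f"pics/{n}0.png",cv2.resize(c["pixels"][:,:,::-1],(800,600),interpolation=cv2.INTER_CUBIC))
    print(c["mtx"],c["T"].round(4),[k for k in c])
o=ctrl.get_obs(); print(o["position"],o["ee_rot"],ctrl.tip_reach)
```

```text
pics
station.py
[[447.17848399   0.         274.96887286]
 [  0.         447.17848399 207.83881655]
 [  0.           0.           1.        ]] [[-0.0224  0.9921 -0.1232  0.4385]
 [-0.9997 -0.0208  0.0145  0.026 ]
 [ 0.0118  0.1235  0.9923  1.0293]
 [ 0.      0.      0.      1.    ]] ['pixels', 'mtx', 'T']
[[462.83504843   0.         281.36433822]
 [  0.         462.83504843 208.07683126]
 [  0.           0.           1.        ]] [[-0.6637 -0.6276  0.4069  0.93  ]
 [ 0.7479 -0.5625  0.3524  0.3404]
 [ 0.0077  0.5383  0.8427  0.8116]
 [ 0.      0.      0.      1.    ]] ['pixels', 'mtx', 'T']
[ 0.20419316 -0.61655736  0.24914516] [-3.13968056e+00 -1.33772132e-04  3.19790906e-01] 0.019
```

View pics/top0.png

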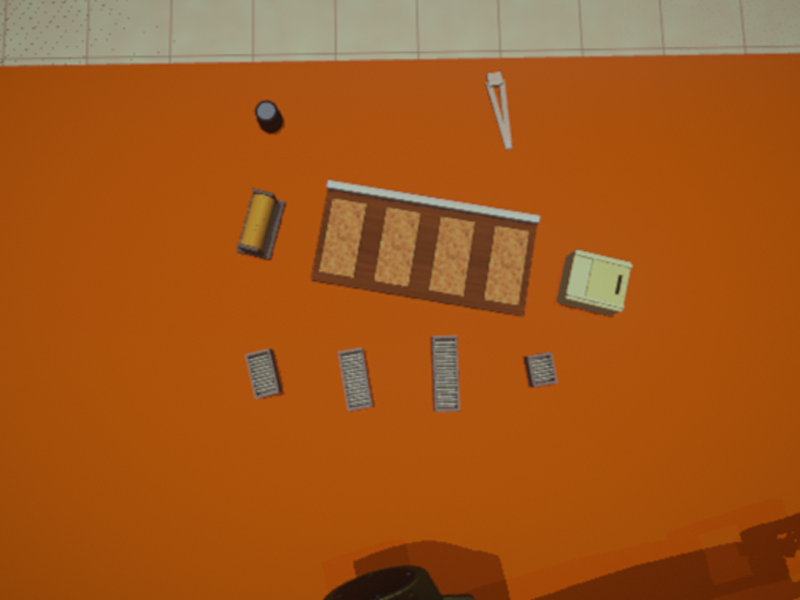

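View pics/scene0.png

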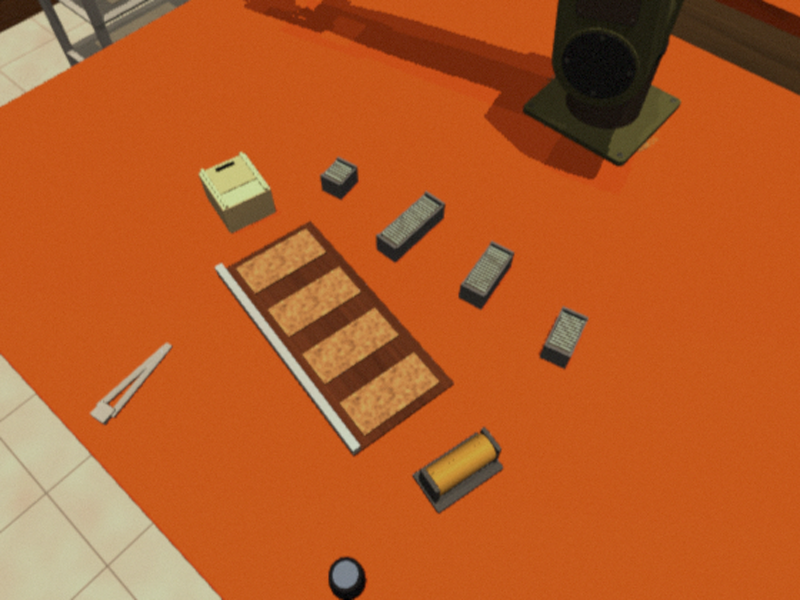

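The top view shows the roller at (260,222) on the left and the slide box at (597,280) on the right. The magazines, left to right, are 70 at (263,373), 92 at (356,379), 116 at (446,373) and 48 at (541,370). The scene view agrees. I'll enlarge both areas.

Run:
```python
from station import ctrl, ticket, read_camera
import cv2
p=read_camera("top")["pixels"][:,:,::-1]
cv2.imwrite("pics/mags.png",cv2.resize(p[225:297,165:397],None,fx=3.4,fy=3.4,interpolation=cv2.INTER_CUBIC)) 
cv2.imwrite("pics/pads.png",cv2.resize(p[120:225,215:385],None,fx=4.6,fy=4.6,interpolation=cv2.INTER_CUBIC))
```

```text
(no output)
```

View pics/mags.png

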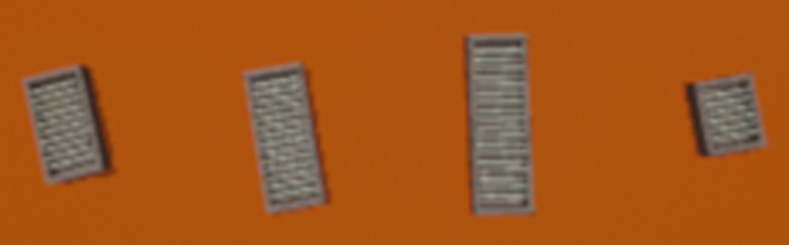

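View pics/pads.png

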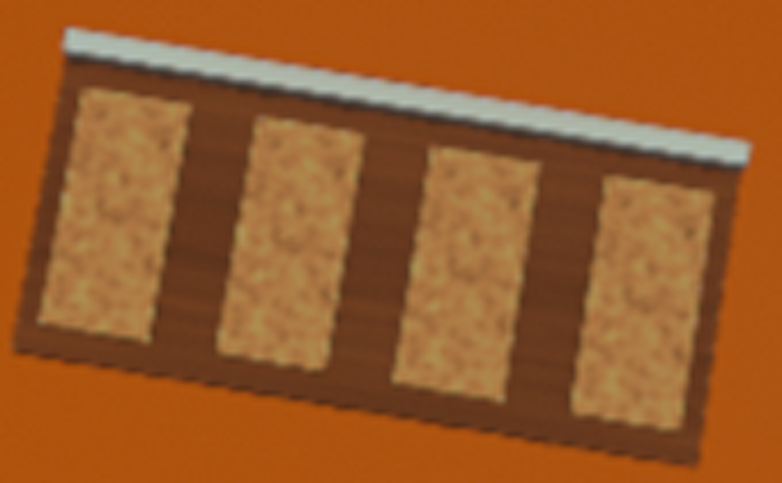

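Both crops show the corners clearly. The slot-up rims of all four magazines and the corners of all four pads can be read to about 1 px, so I'll convert them to positions.

Create geo.py:
```python
import numpy as np
from station import ctrl, ticket, read_camera
def ray(c,uv,z):
    uv=np.atleast_2d(uv).astype(float); M=c["mtx"]; T=c["T"]
    d=np.c_[(uv[:,0]-M[0,2])/M[0,0],-(uv[:,1]-M[1,2])/M[1,1],-np.ones(len(uv))]@T[:3,:3].T
    return (T[:3,3]+d*((z-T[2,3])/d[:,2])[:,None])[:,:2]
def quad(w): # TL TR BR BL -> centre, yaw of long axis (towards +x), length, width
    a=(w[0]+w[1]-w[2]-w[3])/2; b=(w[0]+w[3]-w[1]-w[2])/2
    return w.mean(0),np.arctan2(a[1],a[0]),np.hypot(*a),np.hypot(*b),np.arctan2(-b[0],b[1])
```

Run:
```python
from geo import *
c=read_camera("top")
mg={70:[(23,78),(80,66),(104,172),(46,183)],92:[(244,72),(301,63),(325,203),(268,212)],116:[(467,36),(526,35),(533,212),(474,213)],48:[(696,84),(752,75),(766,146),(710,155)]}
pd=[[(80,88),(191,103),(151,342),(38,325)],[(256,116),(364,132),(327,370),(217,353)],[(430,147),(540,162),(503,402),(392,383)],[(606,177),(715,190),(682,431),(571,413)]]
for k,q in mg.items():
    m,*r=quad(ray(c,(np.array(q)+.5)/3.4-.5+[165,225],.036)); print(k,m.round(4),np.round(r,4))
C=[]
for q in pd:
    m,*r=quad(ray(c,(np.array(q)+.5)/4.6-.5+[215,120],.010)); C.append(m); print(m.round(4),np.round(r,4))
C=np.array(C); p=np.polyfit(range(4),C,1); print("row step",p[0],np.hypot(*p[0]),"yaw",np.arctan2(p[0,0],-p[0,1]),"fit",(np.arange(4)[:,None]*p[0]+p[1]).round(4).tolist())
```

```text
70 [0.4476 0.216 ] [0.2217 0.0699 0.0377 0.1752]
92 [0.4363 0.073 ] [0.1558 0.0914 0.0373 0.1332]
116 [ 0.442  -0.0669] [ 0.0073  0.1142  0.0384 -0.0055]
48 [ 0.4441 -0.2176] [0.146  0.0466 0.0372 0.135 ]
[0.6645 0.091 ] [-0.1801  0.1241  0.0571 -0.1643]
[0.6482 0.0025] [-0.1791  0.1235  0.0556 -0.1728]
[ 0.6307 -0.0855] [-0.1875  0.1236  0.0563 -0.1751]
[ 0.614  -0.1743] [-0.1839  0.1234  0.0559 -0.1621]
row step [-0.01692592 -0.0883852 ] 0.08999128111620554 yaw -0.1892109368209743 fit [[0.6647, 0.091], [0.6478, 0.0026], [0.6309, -0.0858], [0.614, -0.1742]]
```

Add to geo.py:
```python
from scipy.spatial.transform import Rotation as Ro
M={70:(.4476,.216,.21),92:(.4363,.073,.152),116:(.442,-.0669,.005),48:(.4441,-.2176,.143)}
P={48:(.6647,.091,-.186),70:(.6478,.0026,-.186),92:(.6309,-.0858,-.186),116:(.614,-.1742,-.186)}
def go(p,z):
    o=ctrl.get_obs(); R=Ro.from_euler("xyz",o["ee_rot"]); G=Ro.from_euler("xyz",[np.pi,0,p[2]])
    print("rot",(R.inv()*G).as_rotvec().round(4),"d",R.inv().apply(np.r_[p[:2],z]-o["position"]).round(4),"t",o["clock"])
```

```bash
python3 -c "
from geo import *
go(M[48],.12)"
```

```text
rot [-0.0013  0.      0.1768] d [ 0.3532 -0.3033  0.13  ] t 0.2
```

advance --rows '[[[0, 0, 0.09, 0.177, -0.152, 0.065, 0.9], [0, 0, 0.09, 0.177, -0.152, 0.065, 0.9], [0, 0, 0.09, 0.177, -0.152, 0.065, 0.9], [0, 0, 0.09, 0.177, -0.152, 0.065, 0.9], [0, 0, 0.177, 0.353, -0.303, 0.13, 0.9], [0, 0, 0.177, 0.353, -0.303, 0.13, 0.9], [0, 0, 0.177, 0.353, -0.303, 0.13, 0.9], [0, 0, 0.177, 0.353, -0.303, 0.13, 0.9], [0, 0, 0.177, 0.353, -0.303, 0.13, 0.9], [0, 0, 0.177, 0.353, -0.303, 0.13, 0.9]]]' --force 40

```text
clock: 1.45
position: [0.4442, -0.2186, 0.1204]
ee_rot: [3.141, 0.0, 0.143]
ft_force: [0.6, 0.2, -0.3]
grip_width: 0.906
gripper_force: 0.0
```

Run:
```python
from geo import *
import cv2
go(M[48],.026)
c=read_camera("wrist"); cv2.imwrite("pics/w1.png",c["pixels"][:,:,::-1])
```

```text
rot [0.0004 0.0002 0.0005] d [ 0.0001 -0.001   0.0944] t 1.45
```

View pics/w1.png

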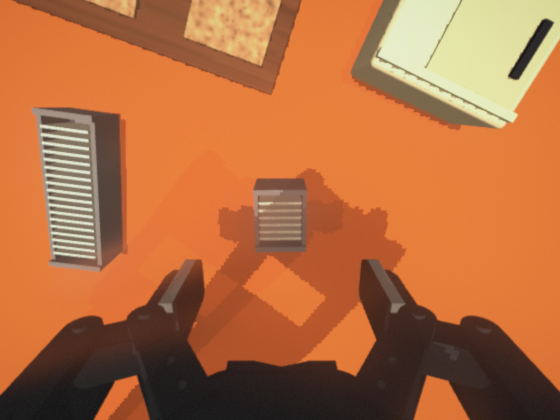

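In the wrist view the 48 magazine sits square and centred between the fingers, with its rim at columns 254–306 and rows 190–250. I'll descend and grip.

advance --rows '[[[0, 0, 0, 0, -0.001, 0.04, 0.8], [0, 0, 0, 0, -0.001, 0.07, 0.8], [0, 0, 0, 0, -0.001, 0.094, 0.8], [0, 0, 0, 0, -0.001, 0.094, 0.8], [0, 0, 0, 0, -0.001, 0.094, 0.2], [0, 0, 0, 0, -0.001, 0.094, 0.2], [0, 0, 0, 0, -0.001, 0.094, 0.2], [0, 0, 0, 0, -0.001, 0.094, 0.2], [0, 0, 0, 0, -0.001, 0.094, 0.2], [0, 0, 0, 0, -0.001, 0.094, 0.2], [0, 0, 0, 0, -0.001, 0.094, 0.2]]]' --force 40

```text
clock: 2.88
position: [0.4453, -0.2185, 0.0282]
ee_rot: [3.139, -0.002, 0.143]
ft_force: [-1.2, -0.7, 6.7]
grip_width: 0.436
gripper_force: 42.3
```

Run:
```python
from geo import *
o=ctrl.get_obs();print(o["gripper_force"],o["grip_width"])
go(M[48],.13)
go(P[48],.13)
```

```text
42.25403308868408 0.43567283621517905
rot [ 0.0027 -0.0022  0.0001] d [-0.0008 -0.0008 -0.1018] t 2.875
rot [ 0.0023 -0.0026  0.3291] d [ 0.2616 -0.2748 -0.102 ] t 2.875
```

advance --rows '[[[0, 0, 0, 0, 0, -0.03, 0.2], [0, 0, 0, 0, 0, -0.07, 0.2], [0, 0, 0, 0, 0, -0.102, 0.2], [0, 0, 0.1, 0.08, -0.08, -0.102, 0.2], [0, 0, 0.1, 0.08, -0.08, -0.102, 0.2], [0, 0, 0.2, 0.16, -0.16, -0.102, 0.2], [0, 0, 0.2, 0.16, -0.16, -0.102, 0.2], [0, 0, 0.329, 0.261, -0.275, -0.102, 0.2], [0, 0, 0.329, 0.261, -0.275, -0.102, 0.2], [0, 0, 0.329, 0.261, -0.275, -0.102, 0.2], [0, 0, 0.329, 0.261, -0.275, -0.102, 0.2], [0, 0, 0.329, 0.261, -0.275, -0.102, 0.2]]]'

```text
clock: 4.38
position: [0.6626, 0.0915, 0.1279]
ee_rot: [3.141, 0.001, -0.186]
ft_force: [0.6, -0.5, -0.4]
grip_width: 0.442
gripper_force: 41.4
```

Run:
```python
from geo import *
import cv2
go(P[48],.039)
for n in("wrist","top"):
    c=read_camera(n); cv2.imwrite(f"pics/{n}2.png",c["pixels"][:,:,::-1])
```

```text
rot [ 0.0006  0.0011 -0.0002] d [0.0023 0.     0.0888] t 4.375
```

View pics/wrist2.png

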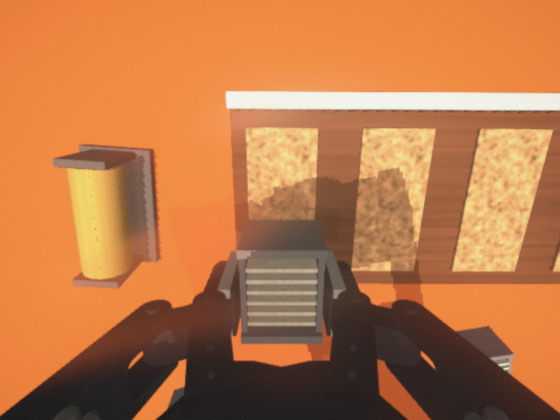

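The magazine is held square and level, with its rim at columns 241–326 and rows 252–340, over the pad next to the roller. I'll lower it.

advance --rows '[[[0, 0, 0, 0.002, 0, 0.03, 0.2], [0, 0, 0, 0.002, 0, 0.06, 0.2], [0, 0, 0, 0.002, 0, 0.08, 0.2], [0, 0, 0, 0.002, 0, 0.087, 0.2], [0, 0, 0, 0.002, 0, 0.087, 0.2], [0, 0, 0, 0.002, 0, 0.087, 0.2]]]'

```text
clock: 5.22
position: [0.6662, 0.0916, 0.0428]
ee_rot: [-3.141, -0.002, -0.186]
ft_force: [0.1, -0.5, -0.3]
grip_width: 0.437
gripper_force: 41.5
```

```bash
python3 -c "
from geo import *
go(P[48],.039)"
```

```text
rot [-0.0006 -0.0024 -0.0002] d [-0.0014  0.0008  0.0038] t 5.225
```

advance --rows '[[[0, 0, 0, -0.0013, 0.0005, 0.002, 0.2], [0, 0, 0, -0.0013, 0.0005, 0.0035, 0.2], [0, 0, 0, -0.0013, 0.0005, 0.0035, 0.2], [0, 0, 0, -0.0013, 0.0005, 0.0035, 0.2]]]'

```text
clock: 5.72
position: [0.6641, 0.0914, 0.0382]
ee_rot: [-3.141, -0.001, -0.186]
ft_force: [-0.1, 0.9, 1.6]
grip_width: 0.434
gripper_force: 41.6
```

```bash
python3 -c "
from geo import *
go(P[48],.038)"
```

```text
rot [-0.0002 -0.0006 -0.0002] d [0.0007 0.0003 0.0002] t 5.725
```

advance --rows '[[[0, 0, 0, 0, 0, 0, 0.7], [0, 0, 0, 0, 0, 0, 0.7], [0, 0, 0, 0, 0, 0, 0.7], [0, 0, 0, 0, 0, 0, 0.7], [0, 0, 0, 0, 0, -0.04, 0.7], [0, 0, 0, 0, 0, -0.09, 0.7], [0, 0, 0, 0, 0, -0.09, 0.7], [0, 0, 0, 0, 0, -0.09, 0.7]]]'

```text
clock: 6.72
position: [0.6636, 0.0913, 0.1276]
ee_rot: [3.142, 0.0, -0.186]
ft_force: [0.1, 0.4, -1.1]
grip_width: 0.702
gripper_force: 0.0
```

```bash
python3 -c "
from geo import *
go(M[70],.125)"
```

```text
rot [-0.000e+00  3.000e-04 -3.962e-01] d [-0.2353 -0.0826  0.0027] t 6.725
```

advance --rows '[[[0, 0, -0.2, -0.12, -0.04, 0, 0.85], [0, 0, -0.2, -0.12, -0.04, 0, 0.85], [0, 0, -0.396, -0.235, -0.083, 0.003, 0.85], [0, 0, -0.396, -0.235, -0.083, 0.003, 0.85], [0, 0, -0.396, -0.235, -0.083, 0.003, 0.85], [0, 0, -0.396, -0.235, -0.083, 0.003, 0.85], [0, 0, -0.396, -0.235, -0.083, 0.003, 0.85]]]'

```text
clock: 7.6
position: [0.449, 0.2158, 0.1245]
ee_rot: [3.141, 0.0, 0.209]
ft_force: [-0.7, 0.5, -0.2]
grip_width: 0.853
gripper_force: 0.0
```

Run:
```python
from geo import *
import cv2
go(M[70],.030)
for n in("wrist","top"):
    c=read_camera(n); p=c["pixels"][:,:,::-1]; cv2.imwrite(f"pics/{n}3.png",p if n=="wrist" else cv2.resize(p[120:225,215:385],None,fx=4.6,fy=4.6,interpolation=cv2.INTER_CUBIC))
```

```text
rot [ 0.0002  0.0005 -0.0014] d [-0.0013 -0.0005  0.0945] t 7.6
```

View pics/wrist3.png

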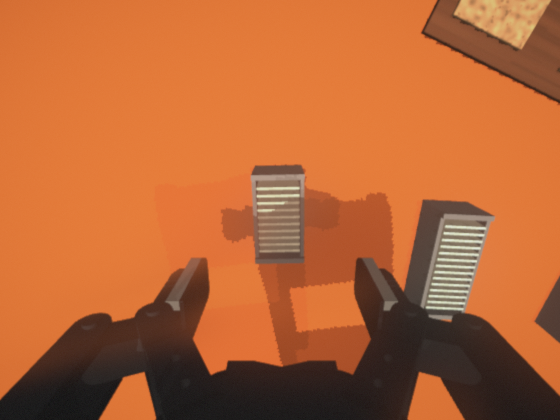

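View pics/top3.png

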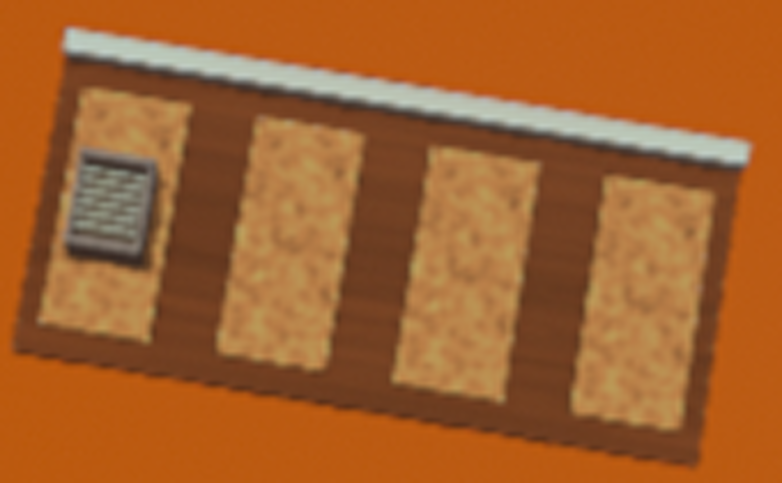

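The 70 magazine is square between the fingers, with its rim at columns 253–304. On the first pad the 48 rim has corners at about (82,149), (158,157), (142,256) and (66,245). I'll measure that and grip the 70.

advance --rows '[[[0, 0, 0, -0.001, 0, 0.04, 0.8], [0, 0, 0, -0.001, 0, 0.08, 0.8], [0, 0, 0, -0.001, 0, 0.094, 0.8], [0, 0, 0, -0.001, 0, 0.094, 0.8], [0, 0, 0, -0.001, 0, 0.094, 0.2], [0, 0, 0, -0.001, 0, 0.094, 0.2], [0, 0, 0, -0.001, 0, 0.094, 0.2], [0, 0, 0, -0.001, 0, 0.094, 0.2], [0, 0, 0, -0.001, 0, 0.094, 0.2], [0, 0, 0, -0.001, 0, 0.094, 0.2], [0, 0, 0, -0.001, 0, 0.094, 0.2]]]' --force 40

```text
clock: 9.07
position: [0.4489, 0.2167, 0.0328]
ee_rot: [-3.141, -0.004, 0.21]
ft_force: [0.3, -0.3, 6.4]
grip_width: 0.438
gripper_force: 42.7
```

Run:
```python
from geo import *
c=read_camera("top")
print(quad(ray(c,(np.array([(82,149),(158,157),(142,256),(66,245)])+.5)/4.6-.5+[215,120],.046)))
go(P[70],.13)
```

```text
(array([0.6625479, 0.0901162]), np.float64(-0.17199860192773098), np.float64(0.0490454497238523), np.float64(0.037336829980983366), np.float64(-0.14645032820783932))
rot [-0.0011 -0.0037  0.3959] d [ 0.1503  0.2508 -0.0967] t 9.125
```

advance --rows '[[[0, 0, 0, 0, 0, -0.03, 0.2], [0, 0, 0, 0, 0, -0.07, 0.2], [0, 0, 0, 0, 0, -0.097, 0.2], [0, 0, 0.2, 0.075, 0.12, -0.097, 0.2], [0, 0, 0.2, 0.075, 0.12, -0.097, 0.2], [0, 0, 0.2, 0.075, 0.12, -0.097, 0.2], [0, 0, 0.396, 0.151, 0.251, -0.097, 0.2], [0, 0, 0.396, 0.151, 0.251, -0.097, 0.2], [0, 0, 0.396, 0.151, 0.251, -0.097, 0.2], [0, 0, 0.396, 0.151, 0.251, -0.097, 0.2], [0, 0, 0.396, 0.151, 0.251, -0.097, 0.2]]]'

```text
clock: 10.5
position: [0.6461, 0.0032, 0.1272]
ee_rot: [-3.141, 0.002, -0.185]
ft_force: [-0.4, 0.3, 0.2]
grip_width: 0.437
gripper_force: 42.0
```

```bash
python3 -c "
from geo import *
go(P[70],.043)"
```

```text
rot [-0.0003  0.0018  0.0006] d [0.0019 0.0003 0.0842] t 10.5
```

advance --rows '[[[0, 0, 0, 0.002, 0, 0.03, 0.2], [0, 0, 0, 0.002, 0, 0.06, 0.2], [0, 0, 0, 0.002, 0, 0.078, 0.2], [0, 0, 0, 0.002, 0, 0.081, 0.2], [0, 0, 0, 0.002, 0, 0.081, 0.2], [0, 0, 0, 0.002, 0, 0.081, 0.2]]]'

```text
clock: 11.25
position: [0.6502, 0.0018, 0.0484]
ee_rot: [-3.141, -0.003, -0.186]
ft_force: [-0.0, 0.2, -0.1]
grip_width: 0.436
gripper_force: 42.0
```

```bash
python3 -c "
from geo import *
go(P[70],.043)"
```

```text
rot [-0.0003 -0.0026 -0.0001] d [-0.0025 -0.0004  0.0054] t 11.25
```

advance --rows '[[[0, 0, 0, -0.0012, -0.0004, 0.003, 0.2], [0, 0, 0, -0.0012, -0.0004, 0.0052, 0.2], [0, 0, 0, -0.0012, -0.0004, 0.0052, 0.2], [0, 0, 0, -0.0012, -0.0004, 0.0052, 0.2]]]'

```text
clock: 11.75
position: [0.6485, 0.0023, 0.0429]
ee_rot: [-3.141, -0.001, -0.186]
ft_force: [-2.8, 0.7, 5.8]
grip_width: 0.441
gripper_force: 42.6
```

```bash
python3 -c "
from geo import *
go(P[70],.043)"
```

```text
rot [-0.0002 -0.0007 -0.0003] d [-0.0008 -0.0002 -0.0001] t 11.75
```

Firm contact at 5.8 N. I'll release, retreat and go to the 92.

advance --rows '[[[0, 0, 0, 0, 0, 0, 0.7], [0, 0, 0, 0, 0, 0, 0.7], [0, 0, 0, 0, 0, 0, 0.7], [0, 0, 0, 0, 0, 0, 0.7], [0, 0, 0, 0, 0, -0.04, 0.7], [0, 0, 0, 0, 0, -0.085, 0.7], [0, 0, 0, 0, 0, -0.085, 0.7]]]'

```text
clock: 12.62
position: [0.6513, 0.0021, 0.1322]
ee_rot: [-3.141, -0.01, -0.186]
ft_force: [0.4, -0.6, -0.1]
grip_width: 0.698
gripper_force: 0.0
```

```bash
python3 -c "
from geo import *
go(M[92],.125)"
```

```text
rot [ 0.0006 -0.0097 -0.3381] d [-0.2245 -0.0299  0.0051] t 12.625
```

advance --rows '[[[0, 0, -0.17, -0.12, -0.015, 0, 0.85], [0, 0, -0.17, -0.12, -0.015, 0, 0.85], [0, 0, -0.338, -0.2245, -0.03, 0.005, 0.85], [0, 0, -0.338, -0.2245, -0.03, 0.005, 0.85], [0, 0, -0.338, -0.2245, -0.03, 0.005, 0.85], [0, 0, -0.338, -0.2245, -0.03, 0.005, 0.85], [0, 0, -0.338, -0.2245, -0.03, 0.005, 0.85]]]'

```text
clock: 13.5
position: [0.4342, 0.0731, 0.122]
ee_rot: [3.141, -0.001, 0.151]
ft_force: [0.5, -0.2, -0.8]
grip_width: 0.852
gripper_force: 0.0
```

```bash
python3 -c "
from geo import *
go(M[92],.03)"
```

```text
rot [ 0.0001 -0.0006 -0.0009] d [0.002  0.0004 0.092 ] t 13.5
```

advance --rows '[[[0, 0, 0, 0.002, 0, 0.04, 0.8], [0, 0, 0, 0.002, 0, 0.08, 0.8], [0, 0, 0, 0.002, 0, 0.092, 0.8], [0, 0, 0, 0.002, 0, 0.092, 0.8], [0, 0, 0, 0.002, 0, 0.092, 0.2], [0, 0, 0, 0.002, 0, 0.092, 0.2], [0, 0, 0, 0.002, 0, 0.092, 0.2], [0, 0, 0, 0.002, 0, 0.092, 0.2], [0, 0, 0, 0.002, 0, 0.092, 0.2], [0, 0, 0, 0.002, 0, 0.092, 0.2], [0, 0, 0, 0.002, 0, 0.092, 0.2]]]' --force 40

```text
clock: 14.88
position: [0.4367, 0.0737, 0.0315]
ee_rot: [3.141, -0.004, 0.152]
ft_force: [0.5, -0.8, 6.9]
grip_width: 0.437
gripper_force: 42.8
```

```bash
python3 -c "
from geo import *
go(P[92],.13)"
```

```text
rot [-1.000e-04 -3.700e-03  3.378e-01] d [ 0.1682  0.1871 -0.0978] t 14.875
```

advance --rows '[[[0, 0, 0, 0, 0, -0.03, 0.2], [0, 0, 0, 0, 0, -0.07, 0.2], [0, 0, 0, 0, 0, -0.098, 0.2], [0, 0, 0.17, 0.085, 0.095, -0.098, 0.2], [0, 0, 0.17, 0.085, 0.095, -0.098, 0.2], [0, 0, 0.338, 0.168, 0.187, -0.098, 0.2], [0, 0, 0.338, 0.168, 0.187, -0.098, 0.2], [0, 0, 0.338, 0.168, 0.187, -0.098, 0.2], [0, 0, 0.338, 0.168, 0.187, -0.098, 0.2], [0, 0, 0.338, 0.168, 0.187, -0.098, 0.2]]]'

```text
clock: 16.12
position: [0.6284, -0.0848, 0.1275]
ee_rot: [-3.141, 0.001, -0.185]
ft_force: [-0.3, 0.4, -1.6]
grip_width: 0.436
gripper_force: 42.0
```

```bash
python3 -c "
from geo import *
go(P[92],.0415)"
```

```text
rot [-0.0002  0.0007  0.0007] d [0.0027 0.0005 0.086 ] t 16.125
```

advance --rows '[[[0, 0, 0, 0.002, 0, 0.03, 0.2], [0, 0, 0, 0.002, 0, 0.06, 0.2], [0, 0, 0, 0.002, 0, 0.078, 0.2], [0, 0, 0, 0.002, 0, 0.082, 0.2], [0, 0, 0, 0.002, 0, 0.082, 0.2], [0, 0, 0, 0.002, 0, 0.082, 0.2]]]'

```text
clock: 16.88
position: [0.6324, -0.0863, 0.0472]
ee_rot: [3.142, -0.003, -0.186]
ft_force: [0.5, -0.2, 0.3]
grip_width: 0.436
gripper_force: 42.0
```

```bash
python3 -c "
from geo import *
go(P[92],.0415)"
```

```text
rot [ 0.0001 -0.0026 -0.0001] d [-0.0015 -0.0002  0.0057] t 16.875
```

advance --rows '[[[0, 0, 0, -0.001, 0, 0.003, 0.2], [0, 0, 0, -0.001, 0, 0.0053, 0.2], [0, 0, 0, -0.001, 0, 0.0053, 0.2], [0, 0, 0, -0.001, 0, 0.0053, 0.2]]]'

```text
clock: 17.38
position: [0.6308, -0.0861, 0.0416]
ee_rot: [3.142, -0.001, -0.186]
ft_force: [-2.5, 0.7, 5.1]
grip_width: 0.434
gripper_force: 42.7
```

```bash
python3 -c "
from geo import *
go(P[92],.0415)"
```

```text
rot [ 0.0001 -0.0009 -0.0002] d [ 0.     -0.0003  0.0001] t 17.375
```

advance --rows '[[[0, 0, 0, 0, 0, 0, 0.7], [0, 0, 0, 0, 0, 0, 0.7], [0, 0, 0, 0, 0, 0, 0.7], [0, 0, 0, 0, 0, 0, 0.7], [0, 0, 0, 0, 0, -0.04, 0.7], [0, 0, 0, 0, 0, -0.085, 0.7], [0, 0, 0, 0, 0, -0.085, 0.7], [0, 0, 0, 0, 0, -0.085, 0.7]]]'

```text
clock: 18.38
position: [0.63, -0.0858, 0.1249]
ee_rot: [-3.142, 0.001, -0.186]
ft_force: [-0.8, 0.1, -1.7]
grip_width: 0.699
gripper_force: 0.0
```

```bash
python3 -c "
from geo import *
go(M[116],.125)"
```

```text
rot [-1.000e-04  5.000e-04 -1.912e-01] d [-0.1883  0.0162  0.    ] t 18.375
```

advance --rows '[[[0, 0, -0.1, -0.1, 0.008, 0, 0.85], [0, 0, -0.1, -0.1, 0.008, 0, 0.85], [0, 0, -0.191, -0.188, 0.016, 0, 0.85], [0, 0, -0.191, -0.188, 0.016, 0, 0.85], [0, 0, -0.191, -0.188, 0.016, 0, 0.85], [0, 0, -0.191, -0.188, 0.016, 0, 0.85]]]'

```text
clock: 19.12
position: [0.4431, -0.0669, 0.1249]
ee_rot: [-3.141, 0.0, 0.005]
ft_force: [-0.0, -0.1, 0.2]
grip_width: 0.85
gripper_force: 0.0
```

Run:
```python
from geo import *
import cv2
go(M[116],.030)
for n in("wrist","top"):
    c=read_camera(n); p=c["pixels"][:,:,::-1]; cv2.imwrite(f"pics/{n}4.png",p if n=="wrist" else cv2.resize(p[120:225,215:385],None,fx=4.6,fy=4.6,interpolation=cv2.INTER_CUBIC))
```

```text
rot [-0.0001  0.0003 -0.0003] d [-0.0011 -0.      0.0949] t 19.125
```

View pics/wrist4.png

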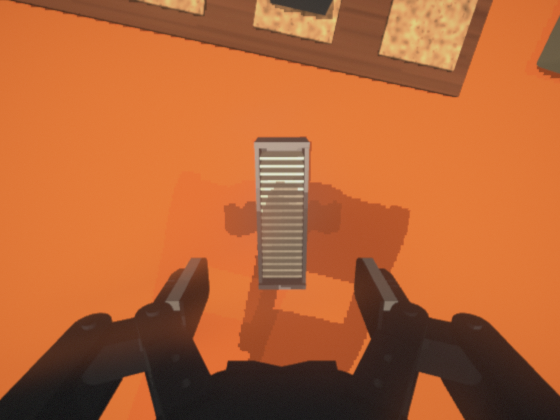

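View pics/top4.png

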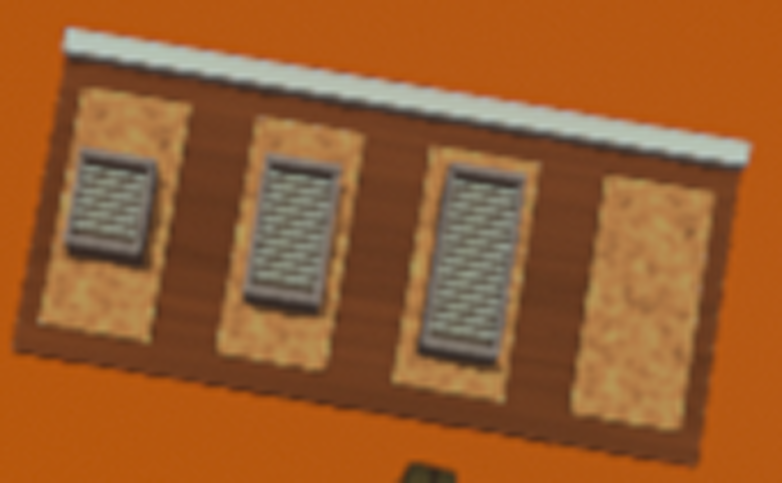

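The 116 magazine is square between the fingers, with its rim at columns 255–309. The other three stand on their pads: the 70 rim has corners (267,156), (341,166), (319,307), (244,297), and the 92 has (449,165), (524,174), (497,361), (420,350). I'll measure those and grip the 116.

advance --rows '[[[0, 0, 0, -0.001, 0, 0.04, 0.8], [0, 0, 0, -0.001, 0, 0.08, 0.8], [0, 0, 0, -0.001, 0, 0.095, 0.8], [0, 0, 0, -0.001, 0, 0.095, 0.8], [0, 0, 0, -0.001, 0, 0.095, 0.2], [0, 0, 0, -0.001, 0, 0.095, 0.2], [0, 0, 0, -0.001, 0, 0.095, 0.2], [0, 0, 0, -0.001, 0, 0.095, 0.2], [0, 0, 0, -0.001, 0, 0.095, 0.2], [0, 0, 0, -0.001, 0, 0.095, 0.2], [0, 0, 0, -0.001, 0, 0.095, 0.2]]]' --force 40

```text
clock: 20.6
position: [0.4433, -0.0673, 0.0322]
ee_rot: [3.141, -0.004, 0.005]
ft_force: [-0.7, -0.6, 6.0]
grip_width: 0.435
gripper_force: 42.9
```

Run:
```python
from geo import *
c=read_camera("top")
for q in ([(267,156),(341,166),(319,307),(244,297)],[(449,165),(524,174),(497,361),(420,350)]):
    m,*r=quad(ray(c,(np.array(q)+.5)/4.6-.5+[215,120],.046)); print(m.round(4),np.round(r,3))
go(P[116],.13)
```

```text
[0.6461 0.0024] [-0.179  0.071  0.037 -0.156]
[ 0.6291 -0.0847] [-0.181  0.093  0.037 -0.153]
rot [ 0.0006 -0.0037  0.1908] d [ 0.1706  0.1078 -0.0971] t 20.65
```

advance --rows '[[[0, 0, 0, 0, 0, -0.03, 0.2], [0, 0, 0, 0, 0, -0.07, 0.2], [0, 0, 0, 0, 0, -0.097, 0.2], [0, 0, 0.1, 0.085, 0.055, -0.097, 0.2], [0, 0, 0.1, 0.085, 0.055, -0.097, 0.2], [0, 0, 0.191, 0.171, 0.108, -0.097, 0.2], [0, 0, 0.191, 0.171, 0.108, -0.097, 0.2], [0, 0, 0.191, 0.171, 0.108, -0.097, 0.2], [0, 0, 0.191, 0.171, 0.108, -0.097, 0.2], [0, 0, 0.191, 0.171, 0.108, -0.097, 0.2]]]'

```text
clock: 21.9
position: [0.612, -0.1732, 0.127]
ee_rot: [-3.141, 0.001, -0.186]
ft_force: [-0.2, 0.2, -1.9]
grip_width: 0.433
gripper_force: 42.0
```

```bash
python3 -c "
from geo import *
go(P[116],.042)"
```

```text
rot [-0.0003  0.0011  0.0003] d [0.0022 0.0006 0.085 ] t 21.9
```

advance --rows '[[[0, 0, 0, 0.003, 0, 0.03, 0.2], [0, 0, 0, 0.003, 0, 0.06, 0.2], [0, 0, 0, 0.003, 0, 0.077, 0.2], [0, 0, 0, 0.003, 0, 0.081, 0.2], [0, 0, 0, 0.003, 0, 0.081, 0.2], [0, 0, 0, 0.003, 0, 0.081, 0.2]]]'

```text
clock: 22.65
position: [0.6171, -0.175, 0.0479]
ee_rot: [3.141, -0.003, -0.186]
ft_force: [-0.3, 0.4, -1.5]
grip_width: 0.435
gripper_force: 42.1
```

```bash
python3 -c "
from geo import *
go(P[116],.042)"
```

```text
rot [ 0.0004 -0.0025 -0.0002] d [-0.0032 -0.0002  0.0059] t 22.65
```

advance --rows '[[[0, 0, 0, -0.001, 0, 0.003, 0.2], [0, 0, 0, -0.001, 0, 0.0057, 0.2], [0, 0, 0, -0.001, 0, 0.0057, 0.2], [0, 0, 0, -0.001, 0, 0.0057, 0.2]]]'

```text
clock: 23.15
position: [0.6156, -0.1746, 0.0423]
ee_rot: [3.141, -0.001, -0.186]
ft_force: [-3.3, 0.7, 5.3]
grip_width: 0.436
gripper_force: 43.0
```

```bash
python3 -c "
from geo import *
go(P[116],.042)"
```

```text
rot [ 0.0002 -0.0009 -0.0002] d [-0.0017 -0.0001  0.0003] t 23.15
```

In contact. I'll release, lift and pull back clear of the pads for a final look.

advance --rows '[[[0, 0, 0, 0, 0, 0, 0.7], [0, 0, 0, 0, 0, 0, 0.7], [0, 0, 0, 0, 0, 0, 0.7], [0, 0, 0, 0, 0, 0, 0.7], [0, 0, 0, 0, 0, -0.04, 0.7], [0, 0, 0, 0, 0, -0.09, 0.7], [0, 0, 0, 0, 0, -0.13, 0.7], [0, 0, 0, 0, 0, -0.16, 0.7], [0, 0, 0, -0.1, 0.05, -0.16, 0.7], [0, 0, 0, -0.1, 0.05, -0.16, 0.7], [0, 0, 0, -0.2, 0.1, -0.16, 0.7], [0, 0, 0, -0.2, 0.1, -0.16, 0.7], [0, 0, 0, -0.2, 0.1, -0.16, 0.7]]]'

```text
clock: 24.78
position: [0.3978, -0.2361, 0.2003]
ee_rot: [3.141, -0.0, -0.19]
ft_force: [-0.1, -0.6, -1.4]
grip_width: 0.698
gripper_force: 0.0
```

Run:
```python
from station import ctrl, ticket, read_camera
import cv2
p=read_camera("top")["pixels"][:,:,::-1]
cv2.imwrite("pics/top5.png",cv2.resize(p[120:225,160:450],None,fx=2.75,fy=2.75,interpolation=cv2.INTER_CUBIC))
cv2.imwrite("pics/scene5.png",cv2.resize(read_camera("scene")["pixels"][90:370,130:370,::-1],None,fx=2.1,fy=2.1,interpolation=cv2.INTER_CUBIC))
```

```text
(no output)
```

View pics/top5.png

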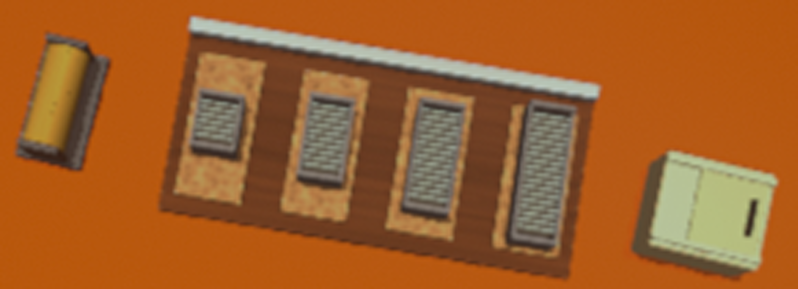

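View pics/scene5.png

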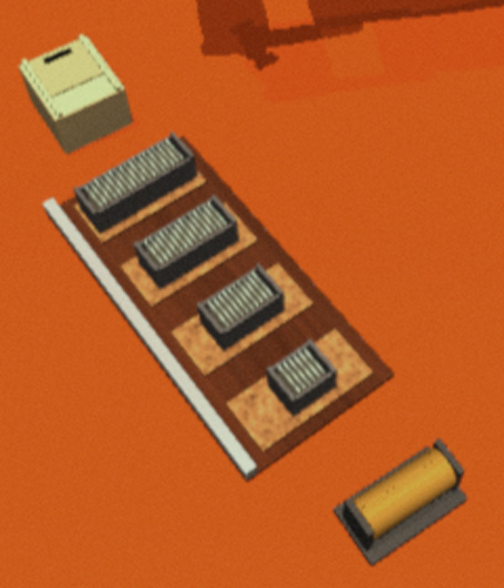

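Both pictures show all four standing slots up, in order. In the top crop the 116 rim has corners at about (530,101), (577,107), (555,248) and (508,240). I'll check that number before handing in.

Run:
```python
from geo import *
c=read_camera("top")
m,*r=quad(ray(c,(np.array([(530,101),(577,107),(555,248),(508,240)])+.5)/2.75-.5+[160,120],.046)); print(m.round(4),np.round(r,3),P[116])
if np.hypot(*(m-P[116][:2]))<.005: print(ticket.hand_in())
```

```text
[ 0.6132 -0.173 ] [-0.198  0.117  0.039 -0.17 ] (0.614, -0.1742, -0.186)
the job is handed in; nothing more can be done
None
```

The four magazines stand slots up on their pads in order, 48 mm next to the roller up to 116 mm next to the slide box, each within about 2.5 mm of its pad's centre by camera; the roller and slide box were never approached, and the job was handed in at about 25 s.

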